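# Find the binding air valve

## Robot

A 6-joint arm with a two-finger parallel gripper is mounted at the origin on the work surface. World frame = base frame: x ahead of the robot, y to its left, z up, the work surface at z = 0. Lengths are in m, angles in rad, forces in N, time in s.
With the tool pointing down it reaches from about 0.325 to 0.875 m from the base axis. Payload 4.4 kg.
Tool frame: the origin (TCP) lies on the centre line of the jaws, within the pads' length; the fingertips stand 8 mm ahead of it and the grasp point (between the pads) lies 11 mm behind it; x points along the fingers, y is the direction in which the jaws open and shut, and the axes are right-handed (so a half turn about x gives the same grasp; the last joint's range is limited). The gripper opens to 85 mm and grips with 20 to 120 N. Pads are 22 mm wide; open, the fingers measure 114 mm over their backs; the gripper's body (76 mm by 85 mm) begins 54 mm behind the grasp point. The pads swing forward as they close: fully open they stand 13 mm farther back than shut.
Start: joints at [1.177, 0.207, 1.542, -0, 1.393, -0.15], TCP at [0.138, 0.558, 0.239] pointing down, gripper open.
Joint ranges: [-2.73, 2.73], [-0.86, 2.22], [0.23, 2.46], [-1.11, 4.25], [0.08, 2.63], [-2.82, 2.82]. Speed limits (rad/s): [2.79, 2.79, 3.14, 3.14, 3.14, 3.14].

## Interface

Orientations are given as [roll, pitch, yaw] about the fixed x, y, z axes, in that order (R = Rz(yaw) Ry(pitch) Rx(roll)).
In Python, from workcell import observe, grab_frame, camera_params, sign_off gives the robot as it stands. The module is installed in compiled form; this text tells all that it offers.
- The arm moves only by the shell command python3 -m handwheel 'ROWS' [FORCE]. ROWS is JSON, a list of rows, each a list of 3 entries, a list of its own where there are three numbers: the opening, from 0 (shut) to 1 (fully open), then the shift along the tool's x, y, z in cm, then the turn about the tool's x in degrees. A call has 1 to 5 rows; each row shifts and turns the pose as measured when the row begins, along the tool's axes as they then stand; what a row does not reach is not made up. A row lasts 1/10 s, in which the tool goes at most 50 mm and 8.59 degrees, less where a joint would pass 70% of its speed; a pose out of reach is approached as far as the arm can. A call is refused whole if a number of a shift passes 5 or a number of a turn 8.59, either way. A call with a gripper value outside its range is refused whole. The fingers move at their own pace and stop on an object; FORCE is the grip in N (left out, the last holds). Time passes only in rows, so rows that do not move let the fingers close. It gives the time, the measured TCP pose, the force and the opening at its end, in the units of the state.
- observe(): the state, without advancing time (a new reading comes with each control period).
- grab_frame(name): name is "scene" or "top" or "wrist"; returns the picture (420x560x3 uint8, red, green, blue); there is no depth.
- camera_params(name): a dict with "intrinsics" (3x3 intrinsics, pixels), "xyz" and "rotation" of the camera in the world. Camera axes: x right, y up, looking along -z (the intrinsics and any distortion apply to the point x, -y, -z); pixel columns grow to the right and rows downward; lengths in m; the calibration is good to about 2 mm. A picture is of the moment at which its call begins: read the wrist's pose just before it. camera_params takes no time and is no camera call; for the wrist camera it gives the pose at the moment of the call.
- sign_off(): hands the job in, once; it reports no verdict.
The state is a dict: "time": time; "q": joint angles; "qd": joint speeds; "joint_torque": joint torques, N m; "ee_pos": TCP position; "tool_rot": TCP orientation; "force": force on the tool from outside, world axes, zero at the start; "moment": the same for the moment, N m; "gripper_width": finger opening in m.
Only numpy, scipy, OpenCV 4.12 (cv2) and the standard library are available. Lean on these libraries where they do the work, as an engineer would, in place of code of your own. Each camera call takes 0.05 s, during which the arm holds its last target.

## Task

One of the three ball valves on the air manifold binds partway. Swing each handle gently through its arc to feel which one it is, never forcing it past the point where it binds: leave the two that turn freely fully open and turn the binding one back to fully closed. Let go and leave everything else on the bench alone.

Things in the scene. Friction and masses are not known exactly. Their poses are not given: they have to be found in the camera images.
- manifold: Air manifold bolted to the bench: grey base plate 220 x 500 x 12 mm, steel header pipe 48 mm across along its +x edge, three equal brass ball valves 165 mm apart along y, outlets towards -x, a gauge 117 mm high at the -y end. Origin: on the bench, under the middle valve's spindle; x from outlets to header, y along the header, z up.
- valve_a (a joint): Handle of the right-hand (lowest y of the manifold frame) valve: 0 = fully closed (stop), handle crosswise along the manifold's +y; pi/2 = fully open (stop), handle along the manifold's -x, in line with its outlet. Opens anticlockwise seen from above. Starts at 0.15 to 0.45, stays where left. A healthy one turns evenly, with 2 to 4 N at the grip.
- spindle_a (a point): Point on the spindle axis of the right-hand (lowest y of the manifold frame) valve, at mid-thickness of its handle, 98 mm above the bench. Below it the round brass bonnet is 70 mm across and 80 mm high.
- grip_a (a point): Middle of the black plastic grip of the right-hand (lowest y of the manifold frame) valve's handle, 98 mm from the spindle and 98 mm above the bench. The grip is a level bar 64 mm long (from 66 to 130 mm from the spindle), 24 mm wide, 14 mm thick; nothing stands higher than 60 mm beneath it except the header far behind (69 mm).
- stem_a: Stem of the right-hand (lowest y of the manifold frame) valve, hidden inside the bonnet under the handle, turning with it; origin on the axis, 67 mm above the bench. In one valve of the three, not told which and looking the same, it binds from a point between 0.55 and 0.95 rad: resistance to opening then climbs, springily, by about 0.8 N per mm of travel at the grip; beyond 20 N there it is damaged.
- valve_b (a joint): Handle of the middle valve: 0 = fully closed (stop), handle crosswise along the manifold's +y; pi/2 = fully open (stop), handle along the manifold's -x, in line with its outlet. Opens anticlockwise seen from above. Starts at 0.15 to 0.45, stays where left. A healthy one turns evenly, with 2 to 4 N at the grip.
- spindle_b (a point): Point on the spindle axis of the middle valve, at mid-thickness of its handle, 98 mm above the bench. Below it the round brass bonnet is 70 mm across and 80 mm high.
- grip_b (a point): Middle of the black plastic grip of the middle valve's handle, 98 mm from the spindle and 98 mm above the bench. The grip is a level bar 64 mm long (from 66 to 130 mm from the spindle), 24 mm wide, 14 mm thick; nothing stands higher than 60 mm beneath it except the header far behind (69 mm).
- stem_b: Stem of the middle valve, hidden inside the bonnet under the handle, turning with it; origin on the axis, 67 mm above the bench. In one valve of the three, not told which and looking the same, it binds from a point between 0.55 and 0.95 rad: resistance to opening then climbs, springily, by about 0.8 N per mm of travel at the grip; beyond 20 N there it is damaged.
- valve_c (a joint): Handle of the left-hand valve: 0 = fully closed (stop), handle crosswise along the manifold's +y; pi/2 = fully open (stop), handle along the manifold's -x, in line with its outlet. Opens anticlockwise seen from above. Starts at 0.15 to 0.45, stays where left. A healthy one turns evenly, with 2 to 4 N at the grip.
- spindle_c (a point): Point on the spindle axis of the left-hand valve, at mid-thickness of its handle, 98 mm above the bench. Below it the round brass bonnet is 70 mm across and 80 mm high.
- grip_c (a point): Middle of the black plastic grip of the left-hand valve's handle, 98 mm from the spindle and 98 mm above the bench. The grip is a level bar 64 mm long (from 66 to 130 mm from the spindle), 24 mm wide, 14 mm thick; nothing stands higher than 60 mm beneath it except the header far behind (69 mm).
- stem_c: Stem of the left-hand valve, hidden inside the bonnet under the handle, turning with it; origin on the axis, 67 mm above the bench. In one valve of the three, not told which and looking the same, it binds from a point between 0.55 and 0.95 rad: resistance to opening then climbs, springily, by about 0.8 N per mm of travel at the grip; beyond 20 N there it is damaged.
- spray_can: Upright aerosol can, 66 mm across, 180 mm high, to the right of the manifold. Leave alone. Origin: centre of the underside.
- wrench: Steel wrench, 190 mm long, lying in front of the manifold. Leave alone. Origin: its middle, underside.
- screwdriver: Screwdriver with black handle, 200 mm long, lying in front of the manifold. Leave alone. Origin: its middle, underside.
- jar: Glass jar with steel lid, 64 mm across, 75 mm high, to the left. Leave alone. Origin: centre of the underside.
- plug: Brass plug 22 mm across, 28 mm high, standing on the manifold's base plate between two outlets. Leave alone. Origin: centre of the underside.
- coupling: Brass coupling ring 32 mm across, 22 mm high, on the base plate between two outlets. Leave alone. Origin: centre of the underside.
- bearing: Steel bearing ring 52 mm across, 15 mm high, on the bench to the left. Leave alone. Origin: centre of the underside.

How it is judged:
By the outcome, as a careful person would: the job done as asked, in the order asked, and still so for the second after the job is handed in, with the robot touching nothing.
It also fails if it takes over 72 s, if anything falls off the work surface, if the arm or the gripper's body presses on something with over 40 N, if the wrist force passes 120 N, or if a joint passes its speed limit or range.

## Working session

There is one attempt and no reset: what is moved stays moved. The work goes in short steps, Python scripts to look and compute and a shell command to move; the robot and the scene stay as the last step left them, time stands still between calls to the robot, and variables do not carry over. Pictures are saved under pics/ and viewed, and the job is handed in when it is done.

```bash
mkdir -p pics
python3 - <<'E'
from workcell import *
import cv2
print(observe())
for n in ("scene","top","wrist"):
    p=camera_params(n); print(n,p)
    cv2.imwrite(f"pics/{n}0.png",grab_frame(n)[:,:,::-1])
E
```

```text
{'time': 0.0, 'q': array([ 1.17748617e+00,  2.07475633e-01,  1.54295298e+00,  2.99930536e-05,
        1.39348326e+00, -1.50524170e-01]), 'qd': array([ 5.89518128e-05, -1.04118551e-03,  5.96461586e-05, -1.06698247e-04,
        2.23692506e-03,  7.25251965e-04]), 'joint_torque': array([-9.75123658e-04, -3.83018553e+01, -2.91602182e+01, -3.69958052e-04,
        1.04498985e-02, -2.41772460e-05]), 'ee_pos': array([0.13796612, 0.55744825, 0.2380946 ]), 'tool_rot': array([-1.73404413,  1.56847692, -1.97683543]), 'force': array([ 0.51397994, -0.24595321, -0.58537541]), 'moment': array([-0.04487685, -0.02326404,  0.02244044]), 'gripper_width': 0.0853883971950567}
scene {'intrinsics': array([[402.39306891,   0.        , 276.49551305],
       [  0.        , 402.39306891, 209.48791867],
       [  0.        ,   0.        ,   1.        ]]), 'xyz': array([0.97816955, 0.40897037, 0.90455553]), 'rotation': array([0.6639143 , 0.00472879, 2.28944683])}
top {'intrinsics': array([[500.41169648,   0.        , 278.37761478],
       [  0.        , 500.41169648, 207.32572086],
       [  0.        ,   0.        ,   1.        ]]), 'xyz': array([ 0.24992231, -0.00277298,  1.65166808]), 'rotation': array([ 0.15799185, -0.02299473, -1.54356905])}
wrist {'intrinsics': array([[362.42227889,   0.        , 279.86977666],
       [  0.        , 362.42227889, 217.95955452],
       [  0.        ,   0.        ,   1.        ]]), 'xyz': array([0.06310905, 0.57643102, 0.37367476]), 'rotation': array([-0.31042342,  0.00290397,  1.32908483])}
```

View pics/scene0.png

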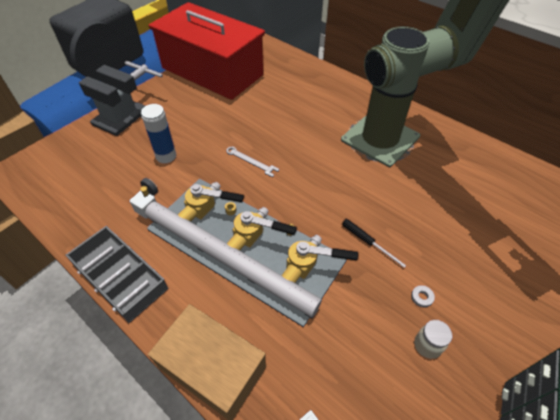

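View pics/top0.png

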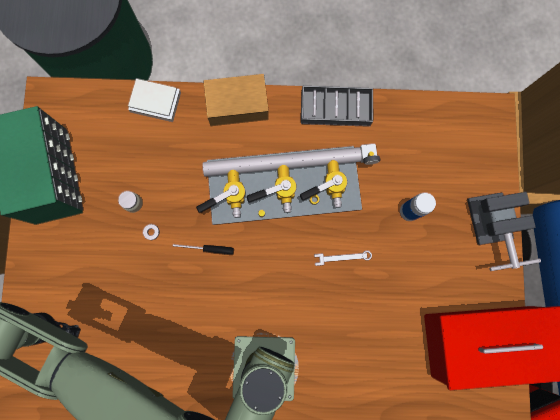

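View pics/wrist0.png

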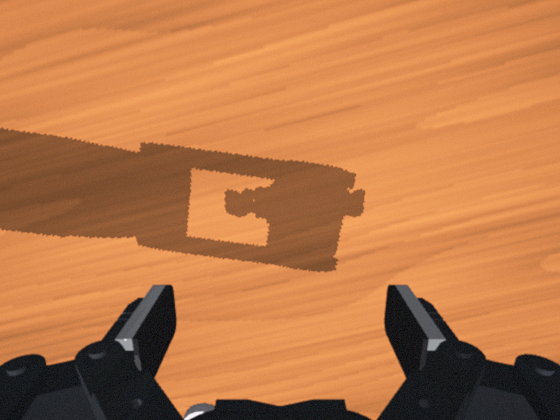

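```bash
cat > h.py <<'E'
import numpy as np, cv2
from scipy.spatial.transform import Rotation as Ro
from workcell import *
def cam(n):
    p=camera_params(n); return p["intrinsics"],np.array(p["xyz"]),Ro.from_euler("xyz",p["rotation"]).as_matrix()
def ray(c,u,v,z):
    K,t,R=c; d=np.linalg.inv(K)@[u,v,1]; d=R@[d[0],-d[1],-d[2]]
    return t+d*(z-t[2])/d[2]
def proj(c,P):
    K,t,R=c; x=R.T@(np.array(P)-t); x=K@[x[0],-x[1],-x[2]]; return x[:2]/x[2]
E
python3 - <<'E'
from h import *
im=cv2.imread("pics/top0.png"); 
cv2.imwrite("pics/topz.png",cv2.resize(im[135:235,190:390],None,fx=4,fy=4,interpolation=cv2.INTER_CUBIC))
im=cv2.imread("pics/scene0.png"); 
cv2.imwrite("pics/scz.png",cv2.resize(im[160:320,120:370],None,fx=3.2,fy=3.2,interpolation=cv2.INTER_CUBIC))
c=cam("top"); b=ray(cam("scene"),390,150,0);print(b)
E
```

```text
[0.025425  0.0557217 0.       ]
```

View pics/topz.png

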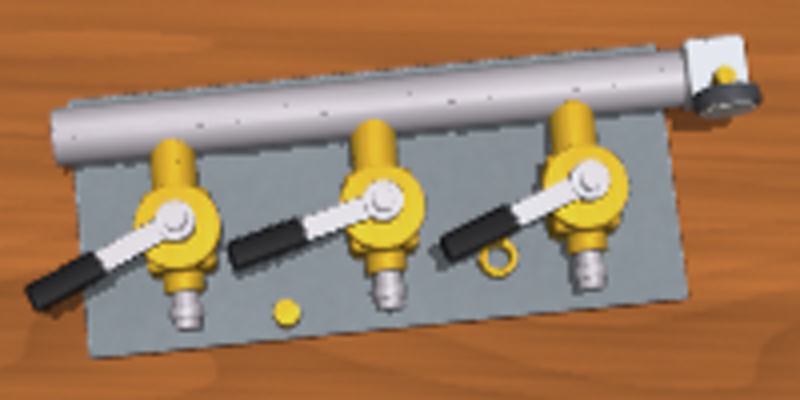

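View pics/scz.png

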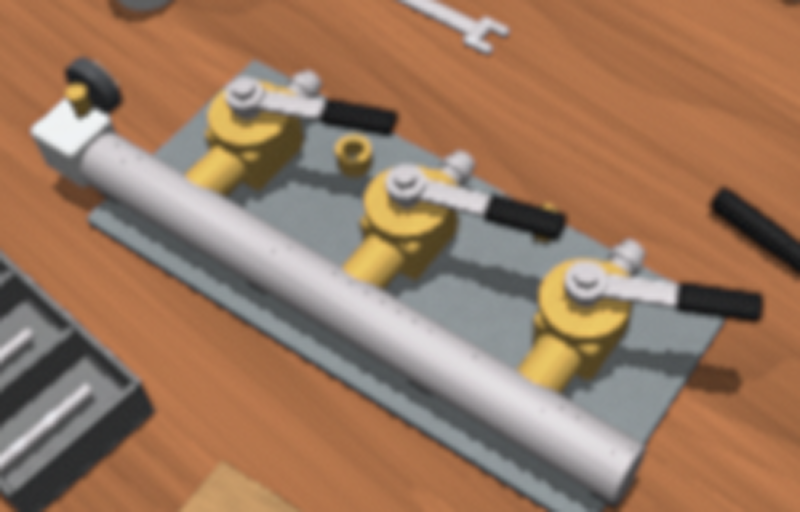

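Run:
```python
from h import *
T,S=cam("top"),cam("scene")
def tri(u,v):
    A=[];B=[]
    for c,p in((T,u),(S,v)):
        K,t,R=c;d=np.linalg.inv(K)@[*p,1];d=R@[d[0],-d[1],-d[2]];d/=np.linalg.norm(d)
        M=np.eye(3)-np.outer(d,d);A.append(M);B.append(M@t)
    return np.linalg.solve(sum(A),sum(B))
def grips(f,x0,x1,y0,y1):
    im=cv2.imread(f);m=(im.max(2)<60).astype(np.uint8);mm=np.zeros_like(m);mm[y0:y1,x0:x1]=m[y0:y1,x0:x1]
    n,l,s,ce=cv2.connectedComponentsWithStats(mm)
    return [(ce[i].round(1),s[i,4],s[i,:4]) for i in range(1,n) if s[i,4]>30]
for r in grips("pics/top0.png",190,345,170,225):print("top",r, ray(T,*r[0],.1).round(4))
for r in grips("pics/scene0.png",190,365,170,270):print("sc",r,ray(S,*r[0],.1).round(4))
for k,u,v in (("a",(590,180),(244,96)),("b",(382,200),(405,184)),("c",(174,218),(586,282))):
    u=(189.6+u[0]/4,134.6+u[1]/4);v=(119.7+v[0]/3.2,159.7+v[1]/3.2)
    print(k,ray(T,*u,.105).round(4),ray(S,*v,.105).round(4),tri(u,v).round(4))
```

```text
top (array([308.8, 193.4]), np.int32(136), array([300, 187,  20,  14], dtype=int32)) [ 0.5456 -0.1266  0.1   ]
top (array([256. , 195.8]), np.int32(140), array([247, 190,  20,  13], dtype=int32)) [0.5326 0.0397 0.1   ]
top (array([205.9, 205.2]), np.int32(144), array([196, 198,  21,  15], dtype=int32)) [0.4978 0.1954 0.1   ]
sc (array([231.6, 196.4]), np.int32(151), array([220, 192,  23,  10], dtype=int32)) [ 0.551  -0.1252  0.1   ]
sc (array([354. , 229.4]), np.int32(207), array([343, 220,  22,  22], dtype=int32)) [0.4293 0.1752 0.1   ]
sc (array([283.9, 227.9]), np.int32(181), array([272, 222,  24,  13], dtype=int32)) [0.5381 0.0431 0.1   ]
sc (array([344.6, 254.1]), np.int32(202), array([332, 249,  26,  11], dtype=int32)) [0.5022 0.1987 0.1   ]
a [ 0.5919 -0.2151  0.105 ] [ 0.5988 -0.209   0.105 ] [ 0.5941 -0.2165  0.0952]
b [ 0.5705 -0.0508  0.105 ] [ 0.5774 -0.0465  0.105 ] [ 0.5726 -0.0514  0.0958]
c [0.5509 0.1122 0.105 ] [0.5553 0.1161 0.105 ] [0.5519 0.1132 0.0981]
```

```bash
cat >> h.py <<'E'
SP={"a":np.array([.595,-.212]),"b":np.array([.574,-.0487]),"c":np.array([.553,.114])}
Y0=1.699
def st(k=None,th=None,z=None,r=.098):
    s=observe();R=Ro.from_euler("xyz",s["tool_rot"]).as_matrix();p=s["ee_pos"]
    print("t %.2f p"%s["time"],p.round(4),"x",R[:,0].round(3),"y",R[:,1].round(3),"w %.3f"%s["gripper_width"],"F",s["force"].round(2),"q",s["q"].round(2))
    if k:
        d=p[:2]-SP[k];a=np.arctan2(d[1],d[0]);n=np.hypot(*d)
        ft=s["force"][:2]@[-np.sin(a),np.cos(a)]; fr=s["force"][:2]@d/n
        print(k,"theta %.3f r %.4f Ft %.2f Fr %.2f"%((a-Y0)%(2*np.pi),n,ft,fr), "jaw-tangent err deg",end=" ")
        A=(th+Y0) if th is not None else a
        e=np.array([-np.sin(A),np.cos(A),0])
        # signed turn about tool x
        ys=R.T@e; t=np.degrees(np.arctan2(ys[2],ys[1])); t=(t+90)%180-90
        print("turn %.1f"%t,end=" ")
        if th is not None:
            g=np.array([*(SP[k]+r*np.array([np.cos(A),np.sin(A)])),z if z else p[2]])
            print("goal",g.round(4),"shift cm in tool",(R.T@(g-p)*100).round(2),end="")
        print()
E
python3 -c "
from h import *
st('c',.44,.2)"
```

```text
t 0.15 p [0.138  0.5576 0.2384] x [-0.001 -0.002 -1.   ] y [ 0.24   0.971 -0.002] w 0.086 F [-1.06  0.37  0.94] q [ 1.18  0.21  1.54  0.    1.39 -0.15]
c theta 0.624 r 0.6074 Ft 0.52 Fr 0.99 jaw-tangent err deg turn 43.5 goal [0.5003 0.1966 0.2   ] shift cm in tool [  3.87 -26.32  43.84]
```

```bash
python3 -m handwheel '[[0.7,[0,-2.5,4.2],0],[0.7,[0,-2.5,4.2],0],[0.7,[0,-2.5,4.2],0],[0.7,[0,-2.5,4.2],0],[0.7,[0,-2.5,4.2],0]]' 20; python3 -c "
from h import *
st('c',.44,.2)"
```

```text
time: 0.65
ee_pos: [0.312, 0.3849, 0.2361]
tool_rot: [-2.406, 1.567, -2.635]
force: [0.2, 0.1, 1.1]
gripper_width: 0.0599
t 0.65 p [0.312  0.3849 0.2361] x [-0.003 -0.002 -1.   ] y [ 0.227  0.974 -0.002] w 0.060 F [0.2  0.06 1.09] q [ 0.71  0.04  1.73  0.    1.37 -0.63]
c theta 0.599 r 0.3625 Ft -0.19 Fr -0.09 jaw-tangent err deg turn 44.3 goal [0.5003 0.1966 0.2   ] shift cm in tool [  3.59 -14.06  22.61]
```

```bash
python3 -m handwheel '[[0.5,[0,-2.5,4.2],8.5],[0.5,[0,-1.95,4.5],8.5],[0.5,[0,-1.2,4.7],8.5],[0.5,[0,-0.5,4.8],8.5],[0.5,[0,0.2,4.8],8.5]]' 20; python3 -c "
from h import *
st('c',.44,.2)"
```

```text
time: 1.15
ee_pos: [0.4873, 0.2063, 0.235]
tool_rot: [-1.874, 1.567, -2.858]
force: [0.6, 0.6, -0.4]
gripper_width: 0.0431
t 1.15 p [0.4873 0.2063 0.235 ] x [-0.003 -0.001 -1.   ] y [ 0.833  0.554 -0.003] w 0.043 F [ 0.64  0.59 -0.38] q [ 0.24  0.12  1.66 -0.    1.37 -0.35]
c theta 0.490 r 0.1133 Ft -0.87 Fr 0.11 jaw-tangent err deg turn 1.1 goal [0.5003 0.1966 0.2   ] shift cm in tool [3.5  0.55 1.53]
```

```bash
python3 -m handwheel '[[0.5,[0,0.5,1.5],1],[0.5,[0,0,0],0]]'
python3 - <<'E'
from h import *
st('c',.44,.2)
c=cam("wrist"); im=grab_frame("wrist")[:,:,::-1].copy()
for k,r in (("c",0),("b",0)):
    u=proj(c,[*SP[k],.1]);print(k,u);cv2.circle(im,tuple(int(x) for x in u),4,(0,0,255),1)
u=proj(c,[.5003,.1966,.105]);print(u);cv2.circle(im,tuple(int(x) for x in u),4,(0,255,0),1)
cv2.imwrite("pics/w1.png",im)
E
```

```text
time: 1.35
ee_pos: [0.5035, 0.1914, 0.2344]
tool_rot: [-1.492, 1.567, -2.503]
force: [0.3, 0.6, -0.2]
gripper_width: 0.0429
t 1.35 p [0.5035 0.1914 0.2344] x [-0.003 -0.002 -1.   ] y [ 0.847  0.531 -0.004] w 0.043 F [ 0.32  0.57 -0.18] q [ 0.2   0.14  1.63 -0.    1.38 -0.36]
c theta 0.441 r 0.0918 Ft -0.57 Fr 0.31 jaw-tangent err deg turn -0.5 goal [0.5003 0.1966 0.2   ] shift cm in tool [ 3.44  0.01 -0.62]
c [280.51913179 310.27334148]
b [210.20880183 443.08954463]
[279.63438378 200.64838837]
```

View pics/w1.png

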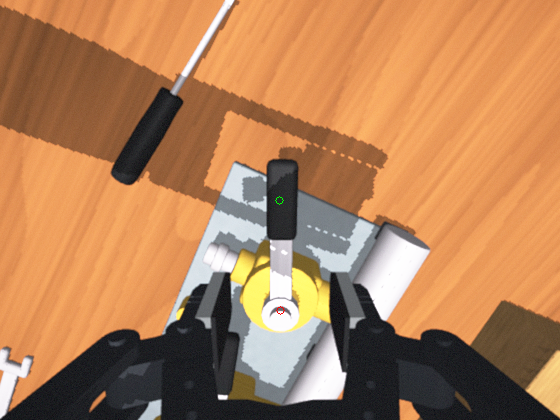

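```bash
python3 -m handwheel '[[0.5,[5,0.1,-0.6],0],[0.5,[4.5,0.1,0],0],[0.5,[3,0,0],0],[0.5,[1.5,0,0],0],[0.5,[0,0,0],0]]'; python3 -c "
from h import *
st('c',.43,.092)"
```

```text
time: 1.9
ee_pos: [0.4957, 0.2064, 0.0926]
tool_rot: [-2.678, 1.568, 2.61]
force: [-0.4, -0.5, -0.2]
gripper_width: 0.0427
t 1.90 p [0.4957 0.2064 0.0926] x [-0.003  0.002 -1.   ] y [ 0.839  0.545 -0.001] w 0.043 F [-0.35 -0.5  -0.23] q [ 0.23  0.3   1.76  0.    1.09 -0.35]
c theta 0.427 r 0.1087 Ft 0.57 Fr -0.24 jaw-tangent err deg turn 1.0 goal [0.5011 0.1971 0.092 ] shift cm in tool [ 0.06 -0.05  1.07]
```

```bash
python3 -m handwheel '[[0.5,[0,-0.2,1.0],0],[0.5,[0,-0.5,0],-3],[0.5,[0,-0.5,0],-3],[0.5,[0,-0.5,0],-3],[0.5,[0,0,0],0]]'; python3 -c "
from h import *
st('c',.6,.092)"
```

```text
time: 2.4
ee_pos: [0.4898, 0.1915, 0.0989]
tool_rot: [1.371, 1.561, 0.549]
force: [-0.4, -0.0, 1.0]
gripper_width: 0.0425
t 2.40 p [0.4898 0.1915 0.0989] x [ 0.009  0.005 -1.   ] y [0.733 0.68  0.01 ] w 0.042 F [-0.37 -0.03  0.95] q [ 0.21  0.26  1.79  0.    1.08 -0.54]
c theta 0.556 r 0.1000 Ft 0.31 Fr 0.21 jaw-tangent err deg turn 1.1 goal [0.4878 0.1871 0.092 ] shift cm in tool [ 0.69 -0.45  0.18]
```

```bash
python3 -m handwheel '[[0.5,[0.6,-0.5,0],-3],[0.5,[0,-0.4,0.1],-3],[0.5,[0,0,0],0]]'; python3 -c "
from h import *
st('c',.65,.092)"
```

```text
time: 2.7
ee_pos: [0.4887, 0.1862, 0.0983]
tool_rot: [1.122, 1.548, 0.406]
force: [-0.3, 0.0, -0.5]
gripper_width: 0.0428
t 2.70 p [0.4887 0.1862 0.0983] x [ 0.021  0.009 -1.   ] y [0.656 0.754 0.02 ] w 0.043 F [-0.32  0.04 -0.52] q [ 0.2   0.25  1.81  0.01  1.06 -0.66]
c theta 0.599 r 0.0967 Ft 0.21 Fr 0.25 jaw-tangent err deg turn 4.4 goal [0.4842 0.1838 0.092 ] shift cm in tool [ 0.62 -0.49 -0.19]
```

```bash
python3 -m handwheel '[[0.5,[0.6,0,0],3]]'; python3 -m handwheel '[[0.5,[0,0,0],0]]';python3 -m handwheel '[[0.5,[0,0,0],0]]'
python3 - <<'E'
from h import *
st('c',.65,.092)
cv2.imwrite("pics/w2.png",grab_frame("wrist")[:,:,::-1])
st('c',.65,.092)
E
```

```text
time: 2.8
ee_pos: [0.4904, 0.1866, 0.0942]
tool_rot: [1.144, 1.544, 0.372]
force: [0.2, -0.3, 0.4]
gripper_width: 0.043
time: 2.9
ee_pos: [0.4903, 0.1866, 0.0945]
tool_rot: [1.139, 1.545, 0.367]
force: [-0.4, 0.6, -0.0]
gripper_width: 0.0427
time: 3.0
ee_pos: [0.4909, 0.1868, 0.0952]
tool_rot: [1.129, 1.544, 0.356]
force: [0.3, -0.1, 0.4]
gripper_width: 0.0427
t 3.00 p [0.4909 0.1868 0.0952] x [ 0.025  0.009 -1.   ] y [0.698 0.716 0.025] w 0.043 F [ 0.27 -0.11  0.37] q [ 0.2   0.25  1.81  0.01  1.05 -0.6 ]
c theta 0.578 r 0.0957 Ft -0.13 Fr -0.26 jaw-tangent err deg turn 1.1 goal [0.4842 0.1838 0.092 ] shift cm in tool [ 0.3  -0.69 -0.27]
t 3.05 p [0.4908 0.1868 0.0951] x [ 0.025  0.009 -1.   ] y [0.698 0.716 0.024] w 0.042 F [-0.09 -1.36 -0.5 ] q [ 0.2   0.25  1.81  0.    1.05 -0.6 ]
c theta 0.579 r 0.0957 Ft 0.95 Fr -0.98 jaw-tangent err deg turn 1.1 goal [0.4842 0.1838 0.092 ] shift cm in tool [ 0.29 -0.68 -0.27]
```

View pics/w2.png

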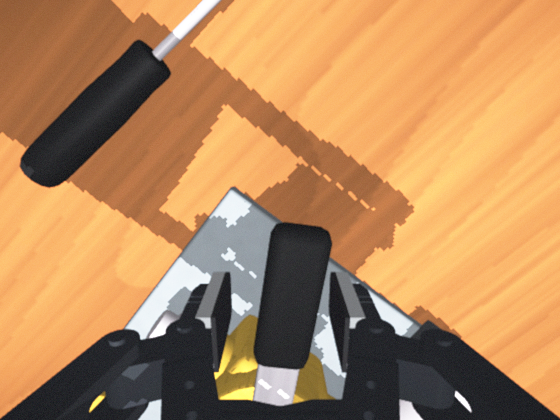

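```bash
python3 -m handwheel '[[0.5,[0.4,-0.9,-0.2],-5]]'; python3 -c "
from h import *
st('c',.7,.092)"; python3 -m handwheel '[[0.5,[0.1,-0.8,0],-5]]'; python3 -c "
from h import *
st('c',.7,.092)"
```

```text
time: 3.15
ee_pos: [0.4858, 0.1826, 0.0925]
tool_rot: [1.024, 1.538, 0.341]
force: [3.0, 1.6, 2.4]
gripper_width: 0.0429
t 3.15 p [0.4858 0.1826 0.0925] x [ 0.031  0.011 -0.999] y [0.63  0.776 0.028] w 0.043 F [2.99 1.64 2.37] q [ 0.19  0.24  1.83  0.01  1.03 -0.7 ]
c theta 0.647 r 0.0960 Ft -3.29 Fr -0.92 jaw-tangent err deg turn 3.4 goal [0.4808 0.1803 0.092 ] shift cm in tool [ 0.04 -0.49 -0.24]
time: 3.25
ee_pos: [0.4817, 0.1774, 0.0921]
tool_rot: [0.967, 1.535, 0.376]
force: [1.3, 3.7, -0.8]
gripper_width: 0.0428
t 3.25 p [0.4817 0.1774 0.0921] x [ 0.033  0.013 -0.999] y [0.557 0.83  0.03 ] w 0.043 F [ 1.26  3.74 -0.77] q [ 0.18  0.23  1.85  0.01  1.03 -0.8 ]
c theta 0.716 r 0.0954 Ft -3.63 Fr 1.54 jaw-tangent err deg turn 8.6 goal [0.4808 0.1803 0.092 ] shift cm in tool [ 0.01  0.19 -0.23]
```

```bash
for i in 1; do python3 -m handwheel '[[0.5,[0,-0.8,-0.2],0]]'|grep force; python3 -c "
from h import *
st('c',.85,.092)"; python3 -m handwheel '[[0.5,[0,-0.8,-0.1],-2]]' |grep force; python3 -c "
from h import *
st('c',.85,.092)"; done
```

```text
force: [1.3, 2.4, -2.2]
t 3.35 p [0.4762 0.1725 0.0923] x [ 0.035  0.015 -0.999] y [0.557 0.83  0.032] w 0.043 F [ 1.31  2.43 -2.17] q [ 0.17  0.22  1.87  0.01  1.02 -0.81]
c theta 0.792 r 0.0965 Ft -2.73 Fr 0.43 jaw-tangent err deg turn 0.0 goal [0.4717 0.1687 0.092 ] shift cm in tool [ 0.01 -0.56 -0.17]
force: [2.3, 2.5, -2.0]
t 3.45 p [0.471  0.1667 0.0923] x [ 0.036  0.016 -0.999] y [0.529 0.848 0.033] w 0.043 F [ 2.25  2.48 -2.02] q [ 0.16  0.2   1.88  0.01  1.02 -0.86]
c theta 0.871 r 0.0975 Ft -3.31 Fr -0.55 jaw-tangent err deg turn 2.0 goal [0.4717 0.1687 0.092 ] shift cm in tool [ 0.04  0.21 -0.05]
```

```bash
python3 -m handwheel '[[0.5,[0,-0.8,0],-3]]'|grep force; python3 -c "
from h import *
st('c',.95,.092)"; python3 -m handwheel '[[0.5,[0,-0.8,0],-5]]' |grep force; python3 -c "
from h import *
st('c',1.1,.092)"
```

```text
force: [0.7, 3.2, 0.7]
t 3.55 p [0.4665 0.1603 0.0923] x [ 0.037  0.017 -0.999] y [0.484 0.875 0.033] w 0.042 F [0.69 3.21 0.67] q [ 0.15  0.19  1.9   0.01  1.01 -0.92]
c theta 0.951 r 0.0981 Ft -3.16 Fr 0.91 jaw-tangent err deg turn -0.8 goal [0.4667 0.1603 0.092 ] shift cm in tool [0.03 0.01 0.01]
force: [3.3, 2.2, -2.6]
t 3.65 p [0.4631 0.1534 0.0924] x [ 0.039  0.018 -0.999] y [0.404 0.914 0.032] w 0.042 F [ 3.33  2.18 -2.56] q [ 0.13  0.18  1.91  0.01  1.01 -1.03]
c theta 1.030 r 0.0982 Ft -3.33 Fr -2.18 jaw-tangent err deg turn -4.3 goal [0.4607 0.1469 0.092 ] shift cm in tool [ 0.02 -0.69  0.04]
```

```bash
python3 -m handwheel '[[0.5,[0,-0.8,0],-5]]'|grep force; python3 -c "
from h import *
st('c',1.1,.092)"; python3 -m handwheel '[[0.5,[0,-0.8,0],-5]]' |grep force; python3 -c "
from h import *
st('c',1.2,.092)"
```

```text
force: [3.4, 2.7, -1.2]
t 3.75 p [0.4603 0.1461 0.0925] x [ 0.041  0.018 -0.999] y [0.322 0.946 0.031] w 0.043 F [ 3.44  2.67 -1.16] q [ 0.12  0.17  1.93  0.02  1.   -1.13]
c theta 1.109 r 0.0981 Ft -3.65 Fr -2.38 jaw-tangent err deg turn 0.8 goal [0.4607 0.1469 0.092 ] shift cm in tool [0.06 0.09 0.01]
force: [2.9, 2.5, -1.7]
t 3.85 p [0.458  0.1385 0.0926] x [ 0.043  0.019 -0.999] y [0.237 0.971 0.029] w 0.042 F [ 2.95  2.51 -1.65] q [ 0.1   0.16  1.94  0.02  1.   -1.24]
c theta 1.190 r 0.0981 Ft -3.17 Fr -2.22 jaw-tangent err deg turn 0.1 goal [0.4579 0.1375 0.092 ] shift cm in tool [ 0.06 -0.1   0.  ]
```

```bash
python3 -m handwheel '[[0.5,[0,-0.8,0],-5],[0.5,[0,-0.8,0],-5],[0.5,[0,-0.8,0],-5]]'|grep force; python3 -c "
from h import *
st('c',1.57,.092)"; python3 -m handwheel '[[0.5,[0,-0.8,0],-4]]' |grep force; python3 -c "
from h import *
st('c',1.57,.092)"
```

```text
force: [1.9, 3.4, -1.1]
t 4.15 p [0.455  0.1151 0.0929] x [ 0.047  0.022 -0.999] y [-0.027  0.999  0.021] w 0.043 F [ 1.91  3.39 -1.06] q [ 0.05  0.14  1.96  0.02  1.   -1.56]
c theta 1.431 r 0.0980 Ft -3.42 Fr -1.88 jaw-tangent err deg turn -5.8 goal [0.4558 0.1015 0.092 ] shift cm in tool [ 0.07 -1.36  0.03]
force: [-0.5, 2.4, 0.1]
t 4.25 p [0.4551 0.1073 0.093 ] x [ 0.047  0.023 -0.999] y [-0.098  0.995  0.019] w 0.043 F [-0.48  2.41  0.13] q [ 0.03  0.13  1.97  0.03  0.99 -1.65]
c theta 1.511 r 0.0981 Ft -2.44 Fr 0.31 jaw-tangent err deg turn -1.7 goal [0.4558 0.1015 0.092 ] shift cm in tool [ 0.09 -0.58  0.01]
```

```bash
python3 -m handwheel '[[0.5,[0,-0.8,0],-2]]'|grep force; python3 -c "
from h import *
st('c',1.57,.092)"; python3 -m handwheel '[[0.5,[0,-0.6,0],0]]' |grep force; python3 -c "
from h import *
st('c',1.57,.092)"
```

```text
force: [-0.6, 2.6, 0.9]
t 4.35 p [0.4551 0.0995 0.0928] x [ 0.046  0.024 -0.999] y [-0.132  0.991  0.018] w 0.043 F [-0.58  2.59  0.88] q [ 0.01  0.13  1.97  0.03  1.   -1.7 ]
c theta 1.589 r 0.0990 Ft -2.65 Fr 0.20 jaw-tangent err deg turn 0.2 goal [0.4558 0.1015 0.092 ] shift cm in tool [0.09 0.19 0.09]
force: [-2.3, 3.3, 1.6]
t 4.45 p [0.4549 0.0936 0.0927] x [ 0.044  0.025 -0.999] y [-0.13   0.991  0.019] w 0.043 F [-2.33  3.26  1.61] q [-0.    0.13  1.97  0.03  1.   -1.72]
c theta 1.648 r 0.1002 Ft -3.67 Fr 1.62 jaw-tangent err deg turn 0.1 goal [0.4558 0.1015 0.092 ] shift cm in tool [0.09 0.78 0.19]
```

```bash
python3 -m handwheel '[[0.5,[0,-0.5,0.1],0]]'|grep force; python3 -c "
from h import *
st('c',1.57,.092)"; python3 -m handwheel '[[0.5,[0,-0.3,0],0]]' |grep force; python3 -c "
from h import *
st('c',1.57,.092)"
```

```text
force: [-3.8, 19.4, 2.5]
t 4.55 p [0.4551 0.0902 0.0925] x [ 0.041  0.03  -0.999] y [-0.127  0.992  0.024] w 0.043 F [-3.77 19.38  2.54] q [-0.01  0.13  1.97  0.04  1.   -1.73]
c theta 1.681 r 0.1008 Ft -19.72 Fr -0.91 jaw-tangent err deg turn -0.1 goal [0.4558 0.1015 0.092 ] shift cm in tool [0.08 1.11 0.21]
force: [0.8, 17.1, -0.6]
t 4.65 p [0.4549 0.0903 0.0924] x [ 0.04   0.038 -0.999] y [-0.123  0.992  0.032] w 0.043 F [ 0.85 17.12 -0.61] q [-0.02  0.13  1.97  0.05  1.   -1.73]
c theta 1.680 r 0.1009 Ft -16.45 Fr -4.84 jaw-tangent err deg turn -0.3 goal [0.4558 0.1015 0.092 ] shift cm in tool [0.09 1.1  0.22]
```

```bash
python3 -m handwheel '[[0.5,[0,1.1,0],0],[0.5,[-4,0,0],0],[0.5,[-5,0,0],0]]'; python3 -c "
from h import *
st('b',.277,.18)"
```

```text
time: 4.95
ee_pos: [0.4437, 0.0976, 0.1769]
tool_rot: [0.913, 1.53, 1.032]
force: [1.1, -0.1, 0.9]
gripper_width: 0.0427
t 4.95 p [0.4437 0.0976 0.1769] x [ 0.021  0.035 -0.999] y [-0.118  0.992  0.033] w 0.043 F [ 1.08 -0.1   0.91] q [ 0.   -0.01  1.91  0.04  1.22 -1.7 ]
b theta 0.599 r 0.1960 Ft -0.74 Fr -0.79 jaw-tangent err deg turn 73.6 goal [0.5354 0.0414 0.18  ] shift cm in tool [-0.31 -6.66  8.45]
```

```bash
python3 -m handwheel '[[0.5,[0,0,0],8.5],[0.5,[0,0,0],8.5],[0.5,[0,0,0],8.5],[0.5,[0,0,0],8.5],[0.5,[0,0,0],8.5]]' >/dev/null; python3 -m handwheel '[[0.5,[0,0,0],8.5],[0.5,[0,0,0],8.5],[0.5,[0,0,0],8.5],[0.5,[0,0,0],8.5]]'; python3 -c "
from h import *
st('b',.277,.18)"
```

```text
time: 5.85
ee_pos: [0.4511, 0.0942, 0.1877]
tool_rot: [1.714, 1.521, 0.477]
force: [0.4, 0.3, -0.4]
gripper_width: 0.0424
t 5.85 p [0.4511 0.0942 0.1877] x [ 0.044  0.023 -0.999] y [0.944 0.327 0.049] w 0.042 F [ 0.41  0.34 -0.43] q [ 0.   -0.02  1.9   0.02  1.22 -0.34]
b theta 0.582 r 0.1885 Ft -0.53 Fr -0.01 jaw-tangent err deg turn -4.1 goal [0.5354 0.0414 0.18  ] shift cm in tool [1.02 6.19 7.76]
```

```bash
python3 -m handwheel '[[0.5,[0,3.1,3.8],-4],[0.5,[0,3.0,3.8],0],[0.5,[0,0,0],0]]'
python3 - <<'E'
from h import *
st('b',.277,.092)
c=cam("wrist"); im=grab_frame("wrist")[:,:,::-1].copy()
for P in ([*SP["b"],.1],[.5354,.0414,.105]):
    u=proj(c,P);cv2.circle(im,tuple(int(x) for x in u),4,(0,0,255),1)
cv2.imwrite("pics/w3.png",im)
E
```

```text
time: 6.15
ee_pos: [0.5349, 0.0437, 0.1882]
tool_rot: [1.611, 1.526, 0.441]
force: [-0.4, 0.7, -0.4]
gripper_width: 0.0423
t 6.15 p [0.5349 0.0437 0.1882] x [ 0.041  0.019 -0.999] y [0.92  0.39  0.045] w 0.042 F [-0.37  0.71 -0.43] q [-0.09  0.15  1.72  0.02  1.23 -0.5 ]
b theta 0.272 r 0.1003 Ft 0.06 Fr 0.80 jaw-tangent err deg turn -0.2 goal [0.5354 0.0414 0.092 ] shift cm in tool [ 9.6  -0.48  0.25]
```

View pics/w3.png

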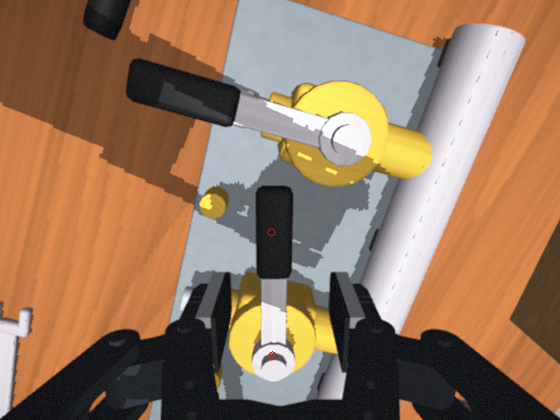

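```bash
python3 -m handwheel '[[0.5,[4.5,-0.3,0.1],0],[0.5,[3.5,-0.2,0],0],[0.5,[1.5,0,0],0],[0.5,[0,0,0],0]]'; python3 -c "
from h import *
st('b',.277,.092)"
```

```text
time: 6.6
ee_pos: [0.531, 0.0446, 0.0917]
tool_rot: [1.595, 1.527, 0.424]
force: [-1.2, -0.4, -0.0]
gripper_width: 0.0427
t 6.60 p [0.531  0.0446 0.0917] x [ 0.04   0.018 -0.999] y [0.92  0.389 0.044] w 0.043 F [-1.16 -0.39 -0.01] q [-0.09  0.27  1.8   0.03  1.03 -0.5 ]
b theta 0.304 r 0.1027 Ft 1.22 Fr 0.13 jaw-tangent err deg turn -0.3 goal [0.5354 0.0414 0.092 ] shift cm in tool [-0.02  0.28  0.47]
```

```bash
python3 -m handwheel '[[0.5,[0,-0.8,0.3],-3],[0.5,[0,-0.8,0],-4]]'|grep force; python3 -c "
from h import *
st('b',.5,.092)"; python3 -m handwheel '[[0.5,[0,-0.8,0],-4]]' |grep force; python3 -c "
from h import *
st('b',.6,.092)"
```

```text
force: [3.3, 0.2, -1.1]
t 6.80 p [0.5184 0.0366 0.0926] x [ 0.044  0.018 -0.999] y [0.863 0.502 0.047] w 0.043 F [ 3.27  0.16 -1.07] q [-0.11  0.24  1.84  0.03  1.02 -0.65]
b theta 0.450 r 0.1018 Ft -2.83 Fr -1.65 jaw-tangent err deg turn -5.8 goal [0.5164 0.0306 0.092 ] shift cm in tool [ 0.04 -0.48  0.41]
force: [2.4, 1.6, -2.3]
t 6.90 p [0.5125 0.0329 0.0937] x [ 0.048  0.018 -0.999] y [0.824 0.564 0.05 ] w 0.043 F [ 2.39  1.61 -2.28] q [-0.12  0.22  1.86  0.03  1.02 -0.73]
b theta 0.517 r 0.1022 Ft -2.88 Fr -0.16 jaw-tangent err deg turn -7.4 goal [0.5088 0.0244 0.092 ] shift cm in tool [ 0.14 -0.79  0.49]
```

```bash
python3 -m handwheel '[[0.5,[0,-0.8,0],-5]]'|grep force; python3 -c "
from h import *
st('b',.7,.092)"; python3 -m handwheel '[[0.5,[0,-0.6,0],-4]]' |grep force; python3 -c "
from h import *
st('b',.7,.092)"
```

```text
force: [3.5, 0.1, -1.8]
t 7.00 p [0.5069 0.0288 0.095 ] x [ 0.053  0.018 -0.998] y [0.77  0.636 0.052] w 0.043 F [ 3.5   0.08 -1.8 ] q [-0.13  0.21  1.87  0.03  1.01 -0.83]
b theta 0.586 r 0.1025 Ft -2.70 Fr -2.24 jaw-tangent err deg turn -7.9 goal [0.5018 0.0176 0.092 ] shift cm in tool [ 0.25 -1.12  0.53]
force: [2.9, 2.0, -1.5]
t 7.10 p [0.503  0.0254 0.0963] x [ 0.056  0.018 -0.998] y [0.721 0.691 0.053] w 0.043 F [ 2.92  2.04 -1.5 ] q [-0.14  0.19  1.89  0.03  1.01 -0.92]
b theta 0.636 r 0.1026 Ft -3.52 Fr -0.55 jaw-tangent err deg turn -3.8 goal [0.5018 0.0176 0.092 ] shift cm in tool [ 0.41 -0.65  0.47]
```

```bash
python3 -m handwheel '[[0.5,[0.5,-0.6,0.3],-4]]'|grep force; python3 -c "
from h import *
st('b',.75,.092)"; python3 -m handwheel '[[0.5,[0.2,-0.6,0.1],-4]]' |grep force; python3 -c "
from h import *
st('b',.8,.092)"
```

```text
force: [1.0, 2.4, 2.2]
t 7.20 p [0.5023 0.0201 0.0936] x [ 0.062  0.019 -0.998] y [0.669 0.742 0.055] w 0.043 F [1.01 2.42 2.24] q [-0.15  0.19  1.89  0.03  1.   -1.  ]
b theta 0.678 r 0.0993 Ft -2.45 Fr 0.95 jaw-tangent err deg turn -2.5 goal [0.4986 0.0139 0.092 ] shift cm in tool [ 0.13 -0.72  0.13]
force: [0.4, 3.7, 0.8]
t 7.30 p [0.5    0.0159 0.0932] x [ 0.065  0.02  -0.998] y [0.613 0.788 0.056] w 0.043 F [0.39 3.75 0.77] q [-0.16  0.19  1.9   0.04  0.99 -1.09]
b theta 0.725 r 0.0982 Ft -3.08 Fr 2.17 jaw-tangent err deg turn -1.2 goal [0.4955 0.01   0.092 ] shift cm in tool [ 0.08 -0.74  0.01]
```

```bash
python3 -m handwheel '[[0.5,[0.1,-0.6,0.1],-4]]'|grep force; python3 -c "
from h import *
st('b',.85,.092)"; python3 -m handwheel '[[0.5,[0.1,-0.6,0.1],-4]]' |grep force; python3 -c "
from h import *
st('b',.95,.092)"
```

```text
force: [0.1, 2.9, -0.2]
t 7.40 p [0.4974 0.0117 0.0935] x [ 0.068  0.021 -0.997] y [0.554 0.831 0.055] w 0.043 F [ 0.09  2.94 -0.16] q [-0.17  0.18  1.91  0.04  0.99 -1.17]
b theta 0.775 r 0.0975 Ft -2.36 Fr 1.75 jaw-tangent err deg turn 0.1 goal [0.4927 0.006  0.092 ] shift cm in tool [ 0.1  -0.74 -0.08]
force: [0.6, 3.8, -0.2]
t 7.50 p [0.4951 0.0074 0.0937] x [ 0.07   0.023 -0.997] y [0.492 0.869 0.054] w 0.043 F [ 0.6   3.76 -0.23] q [-0.18  0.17  1.92  0.04  0.99 -1.26]
b theta 0.825 r 0.0968 Ft -3.41 Fr 1.69 jaw-tangent err deg turn -1.5 goal [ 0.4877 -0.0024  0.092 ] shift cm in tool [ 0.09 -1.22 -0.17]
```

```bash
python3 -m handwheel '[[0.5,[0.1,-0.7,-0.1],-3]]'|grep force; python3 -c "
from h import *
st('b',.9,.092)"; python3 -m handwheel '[[0.5,[0.1,-0.7,-0.1],-3]]' |grep force; python3 -c "
from h import *
st('b',1,.092)"
```

```text
force: [2.9, 1.4, -2.2]
t 7.60 p [0.4915 0.0027 0.0938] x [ 0.073  0.023 -0.997] y [0.444 0.895 0.053] w 0.043 F [ 2.89  1.44 -2.25] q [-0.19  0.17  1.93  0.04  0.98 -1.33]
b theta 0.886 r 0.0972 Ft -2.75 Fr -1.69 jaw-tangent err deg turn 4.5 goal [0.4901 0.0019 0.092 ] shift cm in tool [ 0.17 -0.14 -0.1 ]
force: [2.2, 1.2, -0.9]
t 7.70 p [ 0.4883 -0.0024  0.094 ] x [ 0.077  0.024 -0.997] y [0.394 0.918 0.052] w 0.043 F [ 2.19  1.21 -0.92] q [-0.21  0.16  1.94  0.05  0.98 -1.4 ]
b theta 0.947 r 0.0974 Ft -2.10 Fr -1.35 jaw-tangent err deg turn 1.9 goal [ 0.4854 -0.0067  0.092 ] shift cm in tool [ 0.17 -0.52 -0.11]
```

```bash
python3 -m handwheel '[[0.5,[0.1,-0.7,0],-4]]'|grep force; python3 -c "
from h import *
st('b',1.05,.092)"; python3 -m handwheel '[[0.5,[0.1,-0.7,0],-4]]' |grep force; python3 -c "
from h import *
st('b',1.1,.092)"
```

```text
force: [0.6, 2.8, -1.9]
t 7.80 p [ 0.4859 -0.0079  0.094 ] x [ 0.079  0.024 -0.997] y [0.327 0.944 0.049] w 0.043 F [ 0.61  2.79 -1.94] q [-0.22  0.15  1.94  0.05  0.97 -1.48]
b theta 1.009 r 0.0971 Ft -2.79 Fr 0.61 jaw-tangent err deg turn 3.2 goal [ 0.4835 -0.0112  0.092 ] shift cm in tool [ 0.17 -0.4  -0.13]
force: [-0.1, 3.6, -0.7]
t 7.90 p [ 0.4837 -0.0135  0.0941] x [ 0.081  0.026 -0.996] y [0.257 0.965 0.046] w 0.043 F [-0.06  3.63 -0.73] q [-0.24  0.15  1.95  0.05  0.97 -1.57]
b theta 1.071 r 0.0970 Ft -3.36 Fr 1.38 jaw-tangent err deg turn 4.5 goal [ 0.4817 -0.0158  0.092 ] shift cm in tool [ 0.18 -0.28 -0.14]
```

```bash
python3 -m handwheel '[[0.5,[0.2,-0.7,-0.1],-2]]'|grep force; python3 -c "
from h import *
st('b',1.15,.092)"; python3 -m handwheel '[[0.5,[0.1,-0.7,-0.1],-3]]' |grep force; python3 -c "
from h import *
st('b',1.2,.092)"
```

```text
force: [-0.3, 3.4, 2.9]
t 8.00 p [ 0.4815 -0.019   0.0934] x [ 0.084  0.027 -0.996] y [0.221 0.974 0.045] w 0.043 F [-0.35  3.39  2.89] q [-0.25  0.14  1.96  0.06  0.97 -1.63]
b theta 1.132 r 0.0972 Ft -3.12 Fr 1.37 jaw-tangent err deg turn 3.8 goal [ 0.4802 -0.0204  0.092 ] shift cm in tool [ 0.12 -0.18 -0.1 ]
force: [1.5, 2.5, -0.2]
t 8.10 p [ 0.4796 -0.0247  0.0937] x [ 0.087  0.028 -0.996] y [0.168 0.985 0.042] w 0.043 F [ 1.53  2.48 -0.17] q [-0.26  0.14  1.96  0.06  0.97 -1.7 ]
b theta 1.193 r 0.0974 Ft -2.78 Fr -0.87 jaw-tangent err deg turn 4.0 goal [ 0.4789 -0.0252  0.092 ] shift cm in tool [ 0.16 -0.07 -0.08]
```

```bash
python3 -m handwheel '[[0.5,[0.1,-0.7,0],-3]]'|grep force; python3 -c "
from h import *
st('b',1.25,.092)"; python3 -m handwheel '[[0.5,[0.1,-0.7,0],-3]]' |grep force; python3 -c "
from h import *
st('b',1.57,.092)"
```

```text
force: [-0.7, 3.4, -0.1]
t 8.20 p [ 0.4783 -0.0305  0.0938] x [ 0.088  0.029 -0.996] y [0.114 0.993 0.039] w 0.043 F [-0.72  3.38 -0.07] q [-0.28  0.13  1.97  0.06  0.97 -1.77]
b theta 1.254 r 0.0975 Ft -3.18 Fr 1.33 jaw-tangent err deg turn 4.3 goal [ 0.4778 -0.0299  0.092 ] shift cm in tool [ 0.17  0.04 -0.06]
force: [-1.6, 3.2, 1.7]
t 8.30 p [ 0.4771 -0.0362  0.0938] x [ 0.088  0.03  -0.996] y [0.06  0.998 0.036] w 0.043 F [-1.6   3.23  1.65] q [-0.29  0.13  1.97  0.07  0.97 -1.84]
b theta 1.314 r 0.0977 Ft -3.00 Fr 2.00 jaw-tangent err deg turn -10.9 goal [ 0.4768 -0.0612  0.092 ] shift cm in tool [ 0.1  -2.5   0.11]
```

```bash
python3 -m handwheel '[[0.5,[0.1,-0.9,0],-4],[0.5,[0.1,-0.9,0],-4],[0.5,[0.1,-0.8,0],-3]]'|grep force; python3 -c "
from h import *
st('b',1.57,.092)"; python3 -m handwheel '[[0.5,[0.1,-0.6,0],0]]' |grep force; python3 -c "
from h import *
st('b',1.57,.092)"
```

```text
force: [-1.3, 2.7, 2.1]
t 8.60 p [ 0.4761 -0.0583  0.0939] x [ 0.089  0.035 -0.995] y [-0.14   0.99   0.023] w 0.043 F [-1.27  2.74  2.06] q [-0.34  0.14  1.96  0.08  0.97 -2.09]
b theta 1.541 r 0.0984 Ft -2.85 Fr 0.99 jaw-tangent err deg turn 0.6 goal [ 0.4768 -0.0612  0.092 ] shift cm in tool [ 0.18 -0.29  0.02]
force: [-1.7, 2.4, 1.0]
t 8.70 p [ 0.4762 -0.0634  0.0936] x [ 0.088  0.036 -0.995] y [-0.14   0.99   0.024] w 0.043 F [-1.72  2.36  0.99] q [-0.36  0.14  1.96  0.08  0.97 -2.11]
b theta 1.592 r 0.0989 Ft -2.59 Fr 1.35 jaw-tangent err deg turn 0.6 goal [ 0.4768 -0.0612  0.092 ] shift cm in tool [0.18 0.21 0.07]
```

```bash
python3 -m handwheel '[[0.5,[0,-0.7,0],0]]'|grep force; python3 -c "
from h import *
st('b',1.57,.092)"; python3 -m handwheel '[[0.5,[0.1,-0.5,0],0]]' |grep force; python3 -c "
from h import *
st('b',1.57,.092)"
```

```text
force: [-3.1, 3.3, -0.2]
t 8.80 p [ 0.4761 -0.0696  0.0937] x [ 0.086  0.038 -0.996] y [-0.14   0.99   0.025] w 0.043 F [-3.08  3.27 -0.17] q [-0.37  0.14  1.96  0.08  0.98 -2.12]
b theta 1.653 r 0.1001 Ft -3.84 Fr 2.33 jaw-tangent err deg turn 0.6 goal [ 0.4768 -0.0612  0.092 ] shift cm in tool [0.21 0.82 0.16]
force: [-1.7, 16.7, 10.5]
t 8.90 p [ 0.4765 -0.0733  0.093 ] x [ 0.086  0.041 -0.996] y [-0.138  0.99   0.029] w 0.043 F [-1.69 16.74 10.47] q [-0.38  0.15  1.95  0.08  0.98 -2.13]
b theta 1.689 r 0.1006 Ft -16.64 Fr -2.45 jaw-tangent err deg turn 0.5 goal [ 0.4768 -0.0612  0.092 ] shift cm in tool [0.16 1.19 0.18]
```

```bash
python3 -m handwheel '[[0.5,[0,1.1,0],0],[0.5,[-4,0,0],0],[0.5,[-5,0,0],0],[0.5,[0,0,0],8.5],[0.5,[0,0,0],8.5]]'>/dev/null; python3 -m handwheel '[[0.5,[0,0,0],8.5],[0.5,[0,0,0],8.5],[0.5,[0,0,0],8.5],[0.5,[0,0,0],8.5],[0.5,[0,0,0],8.5]]';  python3 -c "
from h import *
st('a',.372,.19)"
```

```text
time: 9.9
ee_pos: [0.4743, -0.0703, 0.1927]
tool_rot: [1.111, 1.462, 0.191]
force: [0.3, -1.1, -0.2]
gripper_width: 0.0428
t 9.90 p [ 0.4743 -0.0703  0.1927] x [ 0.107  0.021 -0.994] y [0.791 0.604 0.098] w 0.043 F [ 0.32 -1.07 -0.23] q [-0.37 -0.02  1.89  0.06  1.18 -1.04]
a theta 0.577 r 0.1861 Ft 0.45 Fr -1.02 jaw-tangent err deg turn 8.5 goal [ 0.548 -0.126  0.19 ] shift cm in tool [0.94 2.44 8.86]
```

```bash
python3 -m handwheel '[[0.5,[0.4,1.2,4.4],8.5],[0.5,[0.4,1.8,4.2],0],[0.5,[0,0,0],0]]'
python3 - <<'E'
from h import *
st('a',.372,.092)
c=cam("wrist"); im=grab_frame("wrist")[:,:,::-1].copy()
for P in ([*SP["a"],.1],[.548,-.126,.105]):
    u=proj(c,P);cv2.circle(im,tuple(int(x) for x in u),4,(0,0,255),1)
cv2.imwrite("pics/w4.png",im)
E
```

```text
time: 10.2
ee_pos: [0.5481, -0.127, 0.19]
tool_rot: [1.227, 1.461, 0.154]
force: [-0.6, 0.3, -0.1]
gripper_width: 0.0431
t 10.20 p [ 0.5481 -0.127   0.19  ] x [ 0.108  0.017 -0.994] y [0.873 0.477 0.103] w 0.043 F [-0.6   0.34 -0.09] q [-0.41  0.16  1.7   0.06  1.18 -0.93]
a theta 0.376 r 0.0971 Ft 0.36 Fr 0.58 jaw-tangent err deg turn -0.2 goal [ 0.548 -0.126  0.092] shift cm in tool [ 9.74 -0.96 -0.45]
```

View pics/w4.png

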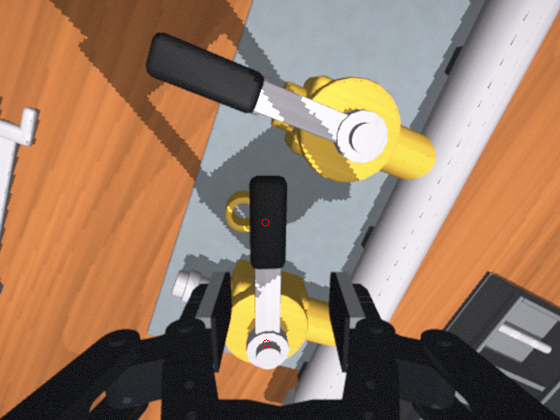

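```bash
python3 -m handwheel '[[0.5,[4.5,-0.5,-0.2],0],[0.5,[3.5,-0.4,-0.1],0],[0.5,[1.6,0,0],0],[0.5,[0,0,0],0]]'; python3 -c "
from h import *
st('a',.372,.092)"
```

```text
time: 10.65
ee_pos: [0.5489, -0.1251, 0.0943]
tool_rot: [1.184, 1.456, 0.113]
force: [-0.9, 0.5, -0.6]
gripper_width: 0.0425
t 10.65 p [ 0.5489 -0.1251  0.0943] x [ 0.113  0.013 -0.993] y [0.872 0.479 0.106] w 0.042 F [-0.85  0.46 -0.58] q [-0.41  0.28  1.78  0.07  0.98 -0.94]
a theta 0.360 r 0.0984 Ft 0.54 Fr 0.80 jaw-tangent err deg turn -0.2 goal [ 0.548 -0.126  0.092] shift cm in tool [ 0.22 -0.14  0.03]
```

```bash
python3 -m handwheel '[[0.5,[0.2,-0.8,0],-3],[0.5,[0.1,-0.7,0],-3]]'|grep force; python3 -c "
from h import *
st('a',.6,.092)"; python3 -m handwheel '[[0.5,[0.1,-0.7,0],-3]]' |grep force; python3 -c "
from h import *
st('a',.7,.092)"
```

```text
force: [2.1, 2.3, 0.0]
t 10.85 p [ 0.5375 -0.1315  0.0919] x [ 0.118  0.012 -0.993] y [0.814 0.572 0.103] w 0.043 F [2.05 2.26 0.04] q [-0.43  0.27  1.81  0.07  0.97 -1.08]
a theta 0.492 r 0.0989 Ft -2.98 Fr 0.64 jaw-tangent err deg turn -7.0 goal [ 0.5298 -0.1389  0.092 ] shift cm in tool [-0.11 -1.05  0.16]
force: [1.8, 1.9, -0.0]
t 10.95 p [ 0.5328 -0.135   0.092 ] x [ 0.121  0.011 -0.993] y [0.781 0.616 0.102] w 0.043 F [ 1.79  1.91 -0.01] q [-0.44  0.26  1.82  0.08  0.96 -1.15]
a theta 0.552 r 0.0990 Ft -2.60 Fr 0.36 jaw-tangent err deg turn -9.6 goal [ 0.5228 -0.1457  0.092 ] shift cm in tool [-0.13 -1.44  0.23]
```

```bash
python3 -m handwheel '[[0.5,[0.1,-0.7,0],-4]]'|grep force; python3 -c "
from h import *
st('a',.7,.092)"; python3 -m handwheel '[[0.5,[0,-0.5,0.1],-4]]' |grep force; python3 -c "
from h import *
st('a',.7,.092)"
```

```text
force: [2.4, 1.9, -1.7]
t 11.05 p [ 0.5285 -0.139   0.0923] x [ 0.126  0.01  -0.992] y [0.734 0.672 0.1  ] w 0.043 F [ 2.43  1.91 -1.67] q [-0.45  0.25  1.83  0.08  0.95 -1.23]
a theta 0.610 r 0.0987 Ft -3.08 Fr -0.22 jaw-tangent err deg turn -5.4 goal [ 0.5228 -0.1457  0.092 ] shift cm in tool [-0.05 -0.88  0.11]
force: [1.1, 1.9, -0.4]
t 11.15 p [ 0.526  -0.1426  0.0935] x [ 0.128  0.01  -0.992] y [0.683 0.724 0.096] w 0.043 F [ 1.1   1.93 -0.38] q [-0.46  0.24  1.84  0.08  0.95 -1.32]
a theta 0.654 r 0.0978 Ft -2.14 Fr 0.59 jaw-tangent err deg turn -1.3 goal [ 0.5228 -0.1457  0.092 ] shift cm in tool [ 0.11 -0.46 -0.03]
```

Possible bind zone from here; one 5 mm row at a time.

```bash
python3 -m handwheel '[[0.5,[0.2,-0.6,0],-3]]'|grep force; python3 -c "
from h import *
st('a',.75,.092)"; python3 -m handwheel '[[0.5,[0.1,-0.5,0],-3]]' |grep force; python3 -c "
from h import *
st('a',.75,.092)"
```

```text
force: [1.2, 2.0, 2.1]
t 11.25 p [ 0.5233 -0.1464  0.0933] x [ 0.133  0.009 -0.991] y [0.642 0.761 0.093] w 0.042 F [1.23 2.02 2.09] q [-0.47  0.24  1.84  0.08  0.95 -1.38]
a theta 0.702 r 0.0972 Ft -2.32 Fr 0.45 jaw-tangent err deg turn -1.0 goal [ 0.5196 -0.1494  0.092 ] shift cm in tool [ 0.08 -0.48 -0.1 ]
force: [0.3, 2.2, -0.9]
t 11.35 p [ 0.5209 -0.1496  0.0938] x [ 0.136  0.009 -0.991] y [0.599 0.796 0.089] w 0.043 F [ 0.31  2.2  -0.94] q [-0.48  0.23  1.85  0.09  0.94 -1.45]
a theta 0.743 r 0.0969 Ft -1.88 Fr 1.18 jaw-tangent err deg turn 2.2 goal [ 0.5196 -0.1494  0.092 ] shift cm in tool [ 0.16 -0.08 -0.13]
```

```bash
python3 -m handwheel '[[0.5,[0.2,-0.5,0],-2]]'|grep force; python3 -c "
from h import *
st('a',.8,.092)"; python3 -m handwheel '[[0.5,[0.1,-0.5,0],-3]]' |grep force; python3 -c "
from h import *
st('a',.85,.092)"
```

```text
force: [1.1, 3.6, 1.0]
t 11.45 p [ 0.5188 -0.1528  0.0934] x [ 0.139  0.009 -0.99 ] y [0.569 0.817 0.087] w 0.042 F [1.05 3.63 0.99] q [-0.49  0.23  1.85  0.09  0.94 -1.5 ]
a theta 0.782 r 0.0964 Ft -3.51 Fr 1.39 jaw-tangent err deg turn 1.4 goal [ 0.5165 -0.1533  0.092 ] shift cm in tool [ 0.11 -0.18 -0.18]
force: [0.7, 2.5, -0.7]
t 11.55 p [ 0.5167 -0.1561  0.0938] x [ 0.141  0.009 -0.99 ] y [0.524 0.848 0.082] w 0.043 F [ 0.74  2.5  -0.74] q [-0.5   0.23  1.86  0.09  0.94 -1.56]
a theta 0.823 r 0.0962 Ft -2.47 Fr 0.85 jaw-tangent err deg turn 1.7 goal [ 0.5137 -0.1573  0.092 ] shift cm in tool [ 0.14 -0.27 -0.21]
```

```bash
python3 -m handwheel '[[0.5,[0.2,-0.5,0],-3]]'|grep force; python3 -c "
from h import *
st('a',.85,.092)"
```

```text
force: [0.7, 3.4, 1.9]
t 11.65 p [ 0.515  -0.1595  0.0935] x [ 0.144  0.009 -0.989] y [0.477 0.876 0.077] w 0.043 F [0.71 3.37 1.86] q [-0.51  0.23  1.86  0.1   0.94 -1.63]
a theta 0.862 r 0.0957 Ft -3.21 Fr 1.26 jaw-tangent err deg turn 4.8 goal [ 0.5137 -0.1573  0.092 ] shift cm in tool [ 0.13  0.12 -0.24]
```

```bash
python3 -m handwheel '[[0.5,[0.1,-0.5,-0.2],0]]'|grep force; python3 -c "
from h import *
st('a',.9,.092)"; python3 -m handwheel '[[0.5,[0.1,-0.5,-0.1],-2]]' |grep force; python3 -c "
from h import *
st('a',.95,.092)"
```

```text
force: [1.7, 1.2, -0.3]
t 11.75 p [ 0.5119 -0.1626  0.0937] x [ 0.148  0.008 -0.989] y [0.476 0.876 0.078] w 0.042 F [ 1.73  1.18 -0.26] q [-0.52  0.22  1.87  0.1   0.93 -1.64]
a theta 0.906 r 0.0966 Ft -1.90 Fr -0.89 jaw-tangent err deg turn 2.0 goal [ 0.5111 -0.1614  0.092 ] shift cm in tool [ 0.16  0.05 -0.15]
force: [3.2, 2.4, -1.8]
t 11.85 p [ 0.5098 -0.1662  0.0939] x [ 0.151  0.007 -0.988] y [0.446 0.892 0.075] w 0.043 F [ 3.15  2.39 -1.84] q [-0.52  0.22  1.87  0.1   0.93 -1.68]
a theta 0.950 r 0.0968 Ft -3.59 Fr -1.65 jaw-tangent err deg turn 1.1 goal [ 0.5087 -0.1657  0.092 ] shift cm in tool [ 0.17 -0.01 -0.15]
```

```bash
python3 -m handwheel '[[0.5,[0.2,-0.5,-0.1],-2]]'|grep force; python3 -c "
from h import *
st('a',1,.092)"
```

```text
force: [1.0, 6.9, 7.7]
t 11.95 p [ 0.5083 -0.1693  0.0935] x [ 0.156  0.008 -0.988] y [0.415 0.907 0.073] w 0.042 F [1.01 6.93 7.69] q [-0.53  0.21  1.88  0.11  0.92 -1.73]
a theta 0.985 r 0.0966 Ft -6.66 Fr 2.15 jaw-tangent err deg turn 0.2 goal [ 0.5064 -0.17    0.092 ] shift cm in tool [ 0.12 -0.15 -0.16]
```

```bash
python3 -m handwheel '[[0.5,[0.1,1.0,-0.1],4],[0.5,[0.1,1.0,0],5],[0.5,[0.1,1.0,0],6]]'|grep force; python3 -c "
from h import *
st('a',.6,.092)"
```

```text
force: [-0.1, -4.0, -1.2]
t 12.25 p [ 0.5228 -0.1447  0.0967] x [ 0.16   0.002 -0.987] y [0.642 0.759 0.106] w 0.043 F [-0.05 -3.96 -1.24] q [-0.47  0.22  1.86  0.09  0.92 -1.39]
a theta 0.692 r 0.0987 Ft 2.93 Fr -2.66 jaw-tangent err deg turn 7.3 goal [ 0.5298 -0.1389  0.092 ] shift cm in tool [0.58 0.84 0.09]
```

```bash
python3 -m handwheel '[[0.5,[0.6,1.0,0.1],7],[0.5,[0.3,1.0,0],6]]'|grep force; python3 -c "
from h import *
st('a',.4,.092)"
```

```text
force: [-2.4, -2.0, 1.9]
t 12.45 p [ 0.5388 -0.1326  0.0929] x [ 0.162 -0.005 -0.987] y [0.8   0.585 0.129] w 0.043 F [-2.41 -2.02  1.89] q [-0.43  0.24  1.84  0.08  0.91 -1.1 ]
a theta 0.488 r 0.0972 Ft 3.13 Fr -0.26 jaw-tangent err deg turn 5.2 goal [ 0.5456 -0.1274  0.092 ] shift cm in tool [ 0.2   0.84 -0.04]
```

```bash
python3 -m handwheel '[[0.5,[0.2,1.0,0],6],[0.5,[0.2,1.0,0],6],[0.5,[0.2,1.0,0],5]]'|grep force; python3 -c "
from h import *
st('a',.0,.092)"
```

```text
force: [-2.3, -2.9, -1.0]
t 12.75 p [ 0.5643 -0.1201  0.0934] x [ 0.161 -0.013 -0.987] y [0.939 0.311 0.149] w 0.043 F [-2.32 -2.93 -0.97] q [-0.39  0.28  1.79  0.06  0.92 -0.73]
a theta 0.194 r 0.0969 Ft 3.13 Fr -2.04 jaw-tangent err deg turn 10.5 goal [ 0.5825 -0.1148  0.092 ] shift cm in tool [0.42 1.85 0.04]
```

```bash
python3 -m handwheel '[[0.5,[0.3,1.0,0],6],[0.5,[0.2,0.8,0],4]]'|grep force; python3 -c "
from h import *
st('a',.0,.092)"; python3 -m handwheel '[[0.5,[0.2,0.6,0],0]]'|grep force; python3 -c "
from h import *
st('a',.0,.092)"
```

```text
force: [-1.9, -0.0, 1.2]
t 12.95 p [ 0.5812 -0.1162  0.0926] x [ 0.159 -0.016 -0.987] y [0.979 0.133 0.155] w 0.043 F [-1.94 -0.03  1.2 ] q [-0.37  0.31  1.75  0.05  0.93 -0.52]
a theta 0.015 r 0.0968 Ft 1.92 Fr 0.24 jaw-tangent err deg turn 0.0 goal [ 0.5825 -0.1148  0.092 ] shift cm in tool [ 0.08  0.13 -0.12]
force: [-2.9, 1.1, 1.5]
t 13.05 p [ 0.5868 -0.1152  0.0922] x [ 0.158 -0.017 -0.987] y [0.979 0.132 0.154] w 0.043 F [-2.9   1.07  1.55] q [-0.36  0.33  1.73  0.05  0.93 -0.52]
a theta 6.239 r 0.0972 Ft 2.80 Fr 1.31 jaw-tangent err deg turn 0.0 goal [ 0.5825 -0.1148  0.092 ] shift cm in tool [-0.05 -0.43 -0.09]
```

```bash
python3 -m handwheel '[[0.5,[0.2,0.6,0],0]]'|grep force; python3 -c "
from h import *
st('a',.0,.092)"; python3 -m handwheel '[[0.5,[0.1,0.4,0],0]]'|grep force; python3 -c "
from h import *
st('a',.0,.092)"
```

```text
force: [-8.7, -1.6, 4.2]
t 13.15 p [ 0.5924 -0.1142  0.0914] x [ 0.156 -0.017 -0.988] y [0.979 0.134 0.152] w 0.043 F [-8.69 -1.58  4.22] q [-0.35  0.34  1.72  0.05  0.93 -0.51]
a theta 6.181 r 0.0978 Ft 8.73 Fr -1.35 jaw-tangent err deg turn 0.1 goal [ 0.5825 -0.1148  0.092 ] shift cm in tool [-0.21 -0.97 -0.07]
force: [-18.3, -4.6, 11.8]
t 13.25 p [ 0.5927 -0.1139  0.0903] x [ 0.146 -0.017 -0.989] y [0.98  0.136 0.142] w 0.042 F [-18.3   -4.63  11.85] q [-0.35  0.34  1.71  0.04  0.94 -0.51]
a theta 6.179 r 0.0981 Ft 18.40 Fr -4.20 jaw-tangent err deg turn 0.3 goal [ 0.5825 -0.1148  0.092 ] shift cm in tool [-0.31 -0.99 -0.04]
```

```bash
python3 -m handwheel '[[0.5,[-0.1,-0.9,0],0],[0.5,[0,0,0],0]]'|grep force; python3 -c "
from h import *
st('a',.0,.092)"
```

```text
force: [-0.5, 0.7, -0.2]
t 13.45 p [ 0.5839 -0.1156  0.0906] x [ 0.147 -0.018 -0.989] y [0.98  0.138 0.143] w 0.043 F [-0.5   0.7  -0.18] q [-0.36  0.33  1.73  0.04  0.94 -0.52]
a theta 6.270 r 0.0971 Ft 0.42 Fr 0.75 jaw-tangent err deg turn 0.3 goal [ 0.5825 -0.1148  0.092 ] shift cm in tool [-0.16 -0.11 -0.09]
```

```bash
python3 -m handwheel '[[0.5,[-3,0.4,0],0],[0.5,[-4.5,0.6,0],0],[0.5,[-4.5,0.6,0],0],[0.5,[-4.5,0,-4.5],0],[0.5,[-3,-3,-4],0]]'; python3 -c "
from h import *
st('a',.0,.092)"
```

```text
time: 13.95
ee_pos: [0.5402, -0.0455, 0.2696]
tool_rot: [1.322, 1.417, -0.117]
force: [0.9, 0.0, 0.5]
gripper_width: 0.0429
t 13.95 p [ 0.5402 -0.0455  0.2696] x [ 0.152 -0.018 -0.988] y [0.98  0.132 0.149] w 0.043 F [0.86 0.04 0.51] q [-0.26  0.01  1.7   0.02  1.28 -0.39]
a theta 0.190 r 0.1753 Ft -0.83 Fr -0.23 jaw-tangent err deg turn 0.0 goal [ 0.5825 -0.1148  0.092 ] shift cm in tool [18.32  0.59  6.74]
```

```bash
python3 -m handwheel '[[0.5,[-0.5,-1,-4.8],0],[0.5,[0,-1,-4.8],0],[0.5,[0,-1,-4.8],0],[0.5,[0,-1,-4.8],0],[0.5,[0,-1,-4.8],0]]' >/dev/null; python3 -m handwheel '[[0.5,[-0.5,-1,-4.8],0],[0.5,[0,-1,-4.8],0],[0.5,[0,0,0],0]]'
python3 - <<'E'
from h import *
st()
for n in("top","scene"):
    im=grab_frame(n)[:,:,::-1]; cv2.imwrite(f"pics/{n}9.png",im)
    im=im[135:235,190:390] if n=="top" else im
    cv2.imwrite(f"pics/{n}9z.png",cv2.resize(im,None,fx=4 if n=="top" else 1.4,fy=4 if n=="top" else 1.4,interpolation=cv2.INTER_CUBIC))
E
```

```text
time: 14.75
ee_pos: [0.4307, 0.2919, 0.2698]
tool_rot: [1.4, 1.376, -0.038]
force: [-0.0, -0.4, 0.2]
gripper_width: 0.0429
t 14.75 p [0.4307 0.2919 0.2698] x [ 0.193 -0.007 -0.981] y [0.973 0.134 0.19 ] w 0.043 F [-0.04 -0.39  0.21] q [ 0.49 -0.03  1.75 -0.1   1.26  0.38]
```

View pics/top9z.png

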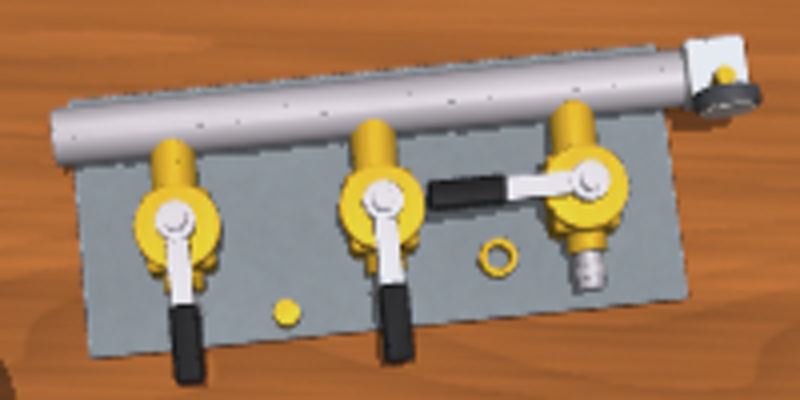

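View pics/scene9z.png

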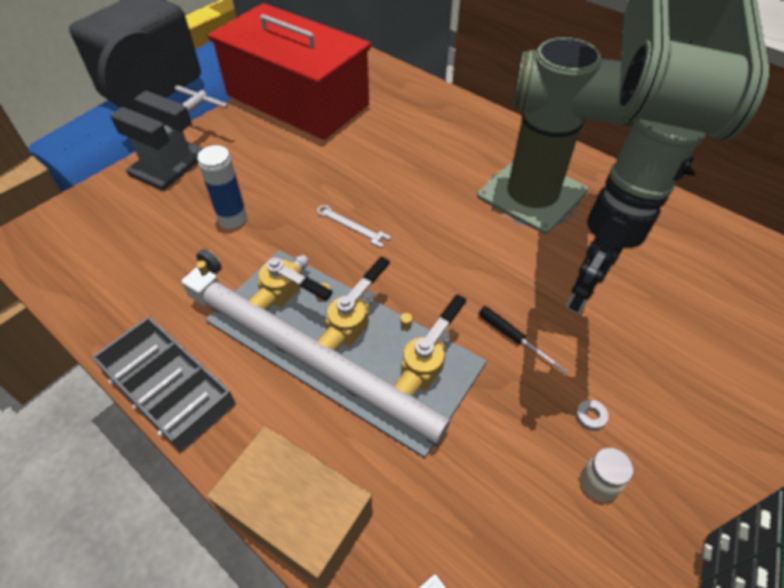

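The final pictures show handles b and c (grips at (396,322) and (187,345) in the zoomed top view) in line with their outlets. Handle a (grip at (467,192)) lies crosswise. The plug, the coupling and everything else are where they were, and the gripper is clear.

```bash
python3 -c "
from workcell import *
print(sign_off())"
```

```text
the job is handed in; nothing more can be done
None
```

The right-hand valve (a) is the one that binds. It is back at its closed stop, and the middle (b) and left-hand (c) valves are fully open at their stops. I handed the job in at about 15 s.

- **Valves b and c:** both turned evenly, with about 2 to 4 N at the grip, all the way to the open stop. I pushed each onto the stop with up to about 20 N (c) and 17 N (b).
- **Valve a:** it turned at about 2 to 3.5 N until the handle was at roughly 0.85 rad. The push then rose to about 7 N in the opening direction, well under the 20 N damage limit. I stopped there after that single raised reading. It fits with b and c turning freely, but I did not push further to confirm it. I then turned it back to the closed stop, pressing on the stop with up to about 18 N.
- **Last checks:** the top and scene pictures show b and c in line with their outlets and a crosswise, to within about 1° by eye. The other items look unmoved, and the gripper is clear of everything.
- **Tool tilt:** the tool leaned over by about 11° during the small moves, because they could not correct it. I allowed for the lean when lifting off valve a, and the later picture shows its handle still closed.

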